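# Snap the cover onto the long controller housing

## Task

The board in the longer of the two open controller housings has passed its test: take the long cover by its grip rib, set it squarely over that housing and press it straight down until both clips snap under the rim and it lies flush, then let go. The shorter housing is still waiting for its test, so leave it open and leave the short cover where it stands.

Things in the scene. Friction and masses are not known exactly. Their poses are not given: they have to be found in the camera images.
- long_cover: Grey cover: plate 110 (x) x 68 x 4 mm; solid grip rib on top, 50 (x) x 16 (y) mm, 28 mm above plate. Origin: centre of plate underside, z up; starts 27 mm above bench, standing on two sprung clip arms (40 mm wide, 27 mm long, mid long edges), hooked in, tips flared to take 5 mm and 8 deg error. They spread at 7 N in all (12 off centre), then snap. Ends alike. 0.1 kg. Home: origin at long_rim.
- long_rim (a point): Centre of the open mouth of the long housing, level with its rim's top face, 50 mm above the bench; x along its long side, z up. Grey box 110 mm long, 60 mm across the rim, open on top over a green board, screwed down on an aluminium plate. The rim juts out 6 mm along both long sides and is 6 mm thick; the clips go under it there.
- short_cover: Like the long cover but its plate is only 66 (x) x 68 mm and its clip arms 30 mm wide; same rib and heights. Origin: centre of plate underside, z up, 27 mm above the bench. Not needed.
- short_rim (a point): Centre of the open mouth of the short housing, level with its rim's top, 50 mm above the bench; x along the housing, z up. Like the long housing but only 66 mm long. Stays open.
There are look-alikes about, which are no part of the job. What is shaped like the long_cover but pink or red is not meant.

How it is judged:
By the outcome, as a careful person would: the job done as asked, in the order asked, and still so for the second after the job is handed in, with the robot touching nothing.
It also fails if it takes over 35 s, if anything falls off the work surface, if the arm or the gripper's body presses on something with over 40 N, if the wrist force passes 120 N, or if a joint passes its speed limit or range.

## Robot

A 6-joint arm with a two-finger parallel gripper is mounted at the origin on the work surface. World frame = base frame: x ahead of the robot, y to its left, z up, the work surface at z = 0. Lengths are in m, angles in rad, forces in N, time in s.
With the tool pointing down it reaches from about 0.325 to 0.9 m from the base axis. Payload 6.1 kg.
Tool frame: the origin (TCP) lies at the very end of the fingers, on their centre line; the grasp point (between the pads) lies 19 mm behind it; z points along the fingers, y is the line along which they close (so a half turn about z gives the same grasp; the last joint's range is limited). The gripper opens to 87 mm and grips with 3 to 60 N. Pads are 19 mm wide; open, the fingers measure 117 mm over their backs; the gripper's body (75 mm by 190 mm) begins 51 mm behind the grasp point.
Start: joints at [-1.237, 0.22, 1.526, -0, 1.395, -0.126], TCP at [0.277, -0.56, 0.223] pointing down, gripper open.
Joint ranges: [-2.98, 2.98], [-0.91, 2.08], [0.09, 2.57], [-1.24, 4.39], [0.2, 2.65], [-2.68, 2.68]. Speed limits (rad/s): [2.57, 2.57, 3.01, 3.14, 3.14, 3.14].

## Interface

Orientations are given as a unit quaternion [x, y, z, w].
In Python, from rig import robot gives the robot as it stands. The module is installed in compiled form; this text tells all that it offers.
- The arm moves only by the tool arm_command, never from a script. Its argument "commands" is a list that holds one entry, the list of rows, each a list of 7 numbers: the shift along the tool's x, y, z in cm, then the turn, a rotation vector about the tool's x, y, z in degrees, then the closure, from -1 (fully open) to 1 (shut). In form: [[[x, y, z, wx, wy, wz, hand], ...]]. A call has 1 to 10 rows; each row is the pose to reach, as a shift and turn from the pose commanded when the call began, along the tool's axes at that moment; what a row does not reach only later rows make up. A row lasts 1/8 s, in which the tool goes at most 62.5 mm and 10.7 degrees, less where a joint would pass 70% of its speed; a pose out of reach is approached as far as the arm can. A call with a gripper value outside its range is refused whole. The fingers move at their own pace and stop on an object; "force" is the grip in N (left out, the last holds). Time passes only in rows, so rows that repeat a pose let the fingers close. It gives the time, the measured TCP pose, the force, the opening and the grip force at its end, in the units of the state.
- robot.get_state(): the state, without advancing time (a new reading comes with each control period).
- robot.get_image(name): name is "side" or "top" or "wrist"; returns a dict with "pixels" (420x560x3 uint8, red, green, blue), "K" (3x3 intrinsics, pixels), "k1" (the pictures are not rectified: a ray, as slopes to the right and down, at radius r is drawn at 1 + k1 r^2 times it, then the intrinsics apply), "origin" and "attitude" of the camera in the world. Camera axes: x right, y down, z forward; pixel columns grow to the right and rows downward; lengths in m; the calibration is good to about 2 mm. A picture is of the moment at which its call begins. There is no depth.
- robot.sign_off(): hands the job in; it is judged then, once.
The state is a dict: "time": time; "qpos": joint angles; "qvel": joint speeds; "joint_efforts": joint torques, N m; "ee_pos": TCP position; "tool_rot": TCP orientation; "contact_force": force on the tool from outside, world axes, zero at the start; "torque": the same for the moment, N m; "width": finger opening in m; "grasp_force": force on a finger pad.
Only numpy, scipy, OpenCV 4.12 (cv2) and the standard library are available. Lean on these libraries where they do the work, as an engineer would, in place of code of your own. Each camera call takes 0.05 s, during which the arm holds its last target. There are 200 camera calls.

## Working session

There is one attempt and no reset: what is moved stays moved. The work goes in short steps, Python scripts to look and compute and a tool call to move; the robot and the scene stay as the last step left them, time stands still between calls to the robot, and variables do not carry over. Pictures are saved under pics/ and viewed, at most 10 in all, crops included, and the job is handed in when it is done.

Besides the shell and the picture viewer there is one more tool, called after ">>>" by a JSON object that holds its "name" and its "arguments", one argument or row to a line. arm_command: Moves the arm, as the interface text tells. Its arguments: {"type":"object","properties":{"commands":{"type":"array","items":{"type":"array","items":{"type":"array","items":{"type":"number"}}}},"force":{"type":"number"}},"required":["commands"]}

```bash
mkdir -p pics; cat > h.py <<'E'
import numpy as np, cv2, pickle
from scipy.spatial.transform import Rotation as R
def grab(robot,n,f):
    d=robot.get_image(n); cv2.imwrite(f'pics/{f}.png',d['pixels'][:,:,::-1]); pickle.dump(d,open(f'pics/{f}.pkl','wb')); return d
def rot(a):
    a=np.array(a,float)
    return a if a.shape==(3,3) else R.from_quat(a).as_matrix()
def ray(d,uv):
    K=np.array(d['K']); D=np.array([d['k1'],0,0,0.])
    p=cv2.undistortPoints(np.array(uv,float).reshape(-1,1,2),K,D).reshape(-1,2)
    v=np.c_[p,np.ones(len(p))]@rot(d['attitude']).T
    return np.array(d['origin']),v
def onz(d,uv,z):
    o,v=ray(d,uv); return o+v*((z-o[2])/v[:,2])[:,None]
E
python3 - <<'E'
from rig import robot
from h import *
for n in('top','side'):
    d=grab(robot,n,n+'0'); print(n,d['origin'],d['attitude'],d['k1'],d['K'])
s=robot.get_state();print(s['time'],s['ee_pos'],s['tool_rot'],s['contact_force'])
E
```

```text
top [ 0.38237387 -0.19783593  1.45232418] [ 0.71060878 -0.70305903  0.01589383 -0.02214841] -0.0010479073976463608 [[473.52191439   0.         264.82200539]
 [  0.         473.52191439 208.14529968]
 [  0.           0.           1.        ]]
side [-0.17196456  0.54240766  0.73257993] [-0.32207358  0.82050699 -0.44438185  0.15988013] 0.03606670627145501 [[488.84441216   0.         274.25443065]
 [  0.         488.84441216 205.87754416]
 [  0.           0.           1.        ]]
0.1 [ 0.27716907 -0.55957179  0.22156739] [ 9.73688270e-01  2.27882456e-01 -1.00462906e-04 -8.53265647e-04] [-0.09370673  0.20792107  0.32595202]
```

View pics/top0.png

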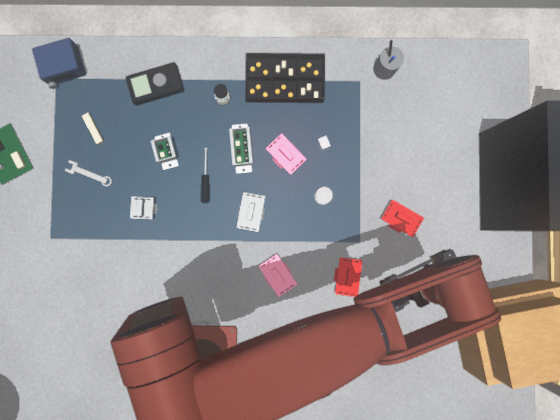

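View pics/side0.png

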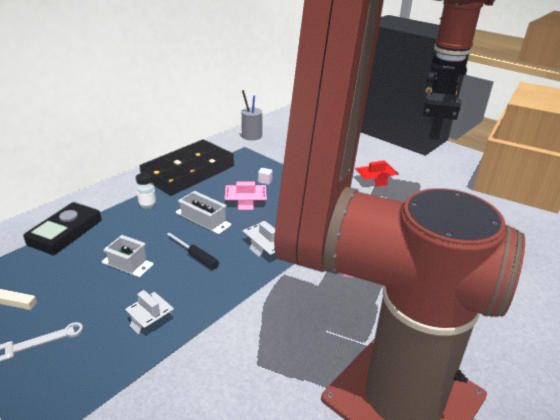

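Top view: the grey candidates are the long cover at (251,212) and the short cover at (142,208). The look-alikes are pink at (286,153) and (278,276), and red at (348,277) and (402,217). The long housing is at (241,147) and the short one at (164,150). I choose the grey cover at (251,212) and will check it in a close crop.

```bash
python3 - <<'E'
from h import *
d=pickle.load(open('pics/top0.pkl','rb')); im=d['pixels'][:,:,::-1]
cv2.imwrite('pics/crop0.png',cv2.resize(im[115:240,125:275],None,fx=4.8,fy=4.8,interpolation=cv2.INTER_CUBIC))
hsv=cv2.cvtColor(im,cv2.COLOR_BGR2HSV)
m=((hsv[...,1]<50)&(hsv[...,2]>110)).astype(np.uint8)
m[:, :60]=0;m[:,350:]=0;m[:85]=0;m[237:]=0
cs,_=cv2.findContours(m,cv2.RETR_EXTERNAL,cv2.CHAIN_APPROX_NONE)
for c in cs:
    if cv2.contourArea(c)<150: continue
    for z in (.029,.05):
        p=onz(d,c.reshape(-1,2),z)[:,:2]
        r=cv2.minAreaRect((p*1000).astype(np.float32)); print(cv2.boundingRect(c),z,np.round(r[0],1),np.round(r[1],1),round(r[2],1))
E
```

```text
(130, 196, 28, 24) 0.029 [457.1 181.4] [69.5 82. ] 0.6
(130, 196, 28, 24) 0.05 [456.  175.8] [68.5 80.8] 0.6
(236, 192, 30, 40) 0.029 [ 448.5 -143.6] [ 79.8 113.4] 80.3
(236, 192, 30, 40) 0.05 [ 447.5 -144.4] [ 78.6 111.8] 80.3
(314, 186, 20, 19) 0.029 [ 500.5 -361.1] [54.4 57.3] 0.6
(314, 186, 20, 19) 0.05 [ 498.7 -358.7] [53.6 56.4] 0.6
(64, 159, 48, 28) 0.029 [558.2 350.8] [148.9  39.4] 68.9
(64, 159, 48, 28) 0.05 [555.6 342.7] [146.7  38.8] 68.9
(261, 141, 29, 40) 0.029 [ 592.1 -202.4] [133.5  64.4] 30.3
(261, 141, 29, 40) 0.05 [ 589.  -202.4] [131.6  63.5] 30.3
(150, 132, 29, 38) 0.029 [628.4 124.2] [109.3  65.9] 16.0
(150, 132, 29, 38) 0.05 [624.8 119.4] [107.7  64.9] 16.0
(280, 130, 35, 47) 0.029 [ 636.5 -286.8] [145.6  84.6] 13.8
(280, 130, 35, 47) 0.05 [ 632.7 -285.5] [143.5  83.4] 13.8
(229, 123, 25, 51) 0.029 [ 640.8 -111.3] [152.2  67.5] 6.3
(229, 123, 25, 51) 0.05 [ 637.  -112.5] [149.9  66.5] 6.3
(81, 112, 23, 33) 0.029 [697.3 343.4] [108.3  28.5] 27.9
(81, 112, 23, 33) 0.05 [692.7 335.4] [106.7  28.1] 27.9
(132, 85, 20, 13) 0.029 [819.9 196. ] [39.4 52.7] 15.2
(132, 85, 20, 13) 0.05 [813.4 190.2] [38.8 51.9] 15.2
```

View pics/crop0.png

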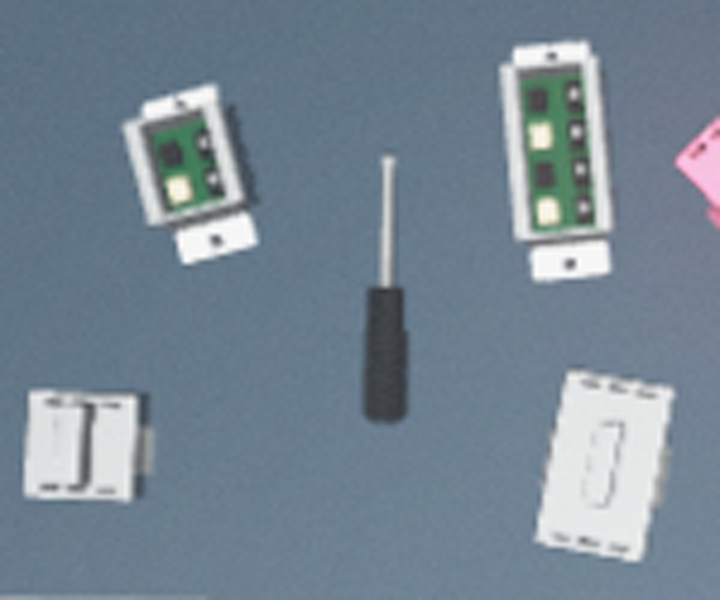

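The crop confirms it. The long cover, with the long plate and grey rib, is at crop (604,467), which is top (251,212). The long housing is at crop (556,150), the short cover at (82,445), and the pink decoy at the right edge. The sizes measured match, 112x79 including the clips. I'm moving the wrist camera over the cover.

>>> {"name": "arm_command", "arguments": {
  "commands": [
    [[33.6, -29.7, -6, 0, 0, 36, -1], [33.6, -29.7, -6, 0, 0, 36, -1], [33.6, -29.7, -6, 0, 0, 36, -1], [33.6, -29.7, -6, 0, 0, 36, -1], [33.6, -29.7, -6, 0, 0, 36, -1], [33.6, -29.7, -6, 0, 0, 36, -1], [33.6, -29.7, -6, 0, 0, 36, -1], [33.6, -29.7, -6, 0, 0, 36, -1], [33.6, -29.7, -6, 0, 0, 36, -1]]
  ]
}}

```text
time: 1.23
ee_pos: [0.4468, -0.1443, 0.2824]
tool_rot: [0.997, -0.083, -0.0, 0.0]
contact_force: [-0.2, 0.2, -0.7]
width: 0.0867
grasp_force: 0.0
```

```bash
python3 - <<'E'
from rig import robot
from h import *
d=grab(robot,'wrist','w1'); s=robot.get_state(); print(s['time'],s['ee_pos'],s['tool_rot'],s['qvel'].round(3) if hasattr(s['qvel'],'round') else s['qvel'])
print(d['origin'],rot(d['attitude']).round(3),d['k1'],d['K'][0])
E
```

```text
1.275 [ 0.44634362 -0.14526722  0.28209356] [ 9.96482198e-01 -8.38031088e-02 -4.50663792e-04  2.54244713e-04] [-0.033  0.006  0.002 -0.    -0.001 -0.003]
[ 0.51455003 -0.15493288  0.44490079] [[-0.166 -0.955 -0.246]
 [-0.986  0.16   0.041]
 [ 0.     0.249 -0.968]] -0.02069015209041004 [308.91513913   0.         273.63263407]
```

View pics/w1.png

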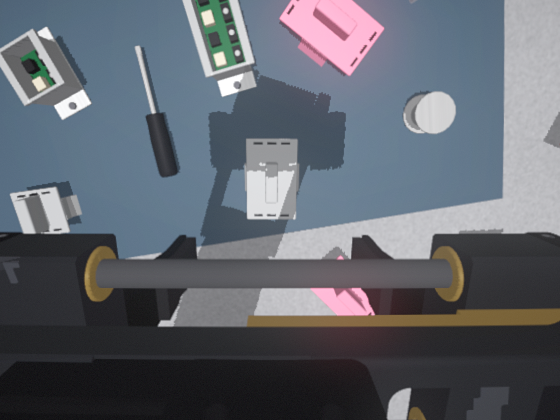

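The wrist view shows the grey long cover at corners (246,139) to (297,219) with its rib at (271,182). The long housing at (218,38) is cut off by the frame edge. I'll measure the cover here and then step ahead to see the whole housing.

>>> {"name": "arm_command", "arguments": {
  "commands": [
    [[13, -3, 0, 0, 0, 0, -1], [13, -3, 0, 0, 0, 0, -1], [13, -3, 0, 0, 0, 0, -1], [13, -3, 0, 0, 0, 0, -1]]
  ]
}}

```text
time: 1.78
ee_pos: [0.5792, -0.1387, 0.2812]
tool_rot: [0.996, -0.085, -0.001, -0.0]
contact_force: [-0.1, -0.6, 0.0]
width: 0.0869
grasp_force: 0.0
```

```bash
python3 - <<'E'
from rig import robot
from h import *
w=grab(robot,'wrist','w2'); s=robot.get_state(); print(s['time'],s['ee_pos'],s['tool_rot'])
d=pickle.load(open('pics/w1.pkl','rb'))
for d,z,lo in((d,.031,(235,130,310,230)),):
    im=d['pixels'][:,:,::-1];hsv=cv2.cvtColor(im,cv2.COLOR_BGR2HSV)
    m=((hsv[...,1]<45)&(hsv[...,2]>90)).astype(np.uint8)
    x0,y0,x1,y1=lo; k=np.zeros_like(m);k[y0:y1,x0:x1]=m[y0:y1,x0:x1]
    k=cv2.morphologyEx(k,cv2.MORPH_OPEN,np.ones((5,5)))
    c=max(cv2.findContours(k,0,cv2.CHAIN_APPROX_NONE)[0],key=cv2.contourArea)
    print(cv2.boundingRect(c))
    p=(onz(d,c.reshape(-1,2),z)[:,:2]*1000).astype(np.float32); print(cv2.minAreaRect(p))
    print('rib', onz(d,[(265,163),(277,163),(277,202),(265,202)],.059).round(4))
im=w['pixels'][:,:,::-1]
d1=pickle.load(open('pics/w1.pkl','rb'))['pixels'][:,:,::-1]
a=cv2.resize(im[:240],(800,343),interpolation=cv2.INTER_CUBIC)
b=cv2.resize(d1[130:230,200:345],None,fx=2.55,fy=2.55,interpolation=cv2.INTER_CUBIC)
o=np.zeros((600,800,3),np.uint8);o[:343]=a;o[343:343+b.shape[0],:b.shape[1]]=b[:257];cv2.imwrite('pics/c2.png',o)
E
```

```text
1.825 [ 0.57878833 -0.13851089  0.28199673] [ 9.96376478e-01 -8.50485899e-02 -8.05444614e-04  5.49118127e-05]
(244, 138, 56, 82)
((449.00250244140625, -141.10064697265625), (74.19976043701172, 110.43444061279297), 80.46505737304688)
rib [[ 0.4756 -0.1376  0.059 ]
 [ 0.4731 -0.1523  0.059 ]
 [ 0.4239 -0.1442  0.059 ]
 [ 0.4265 -0.129   0.059 ]]
```

View pics/c2.png

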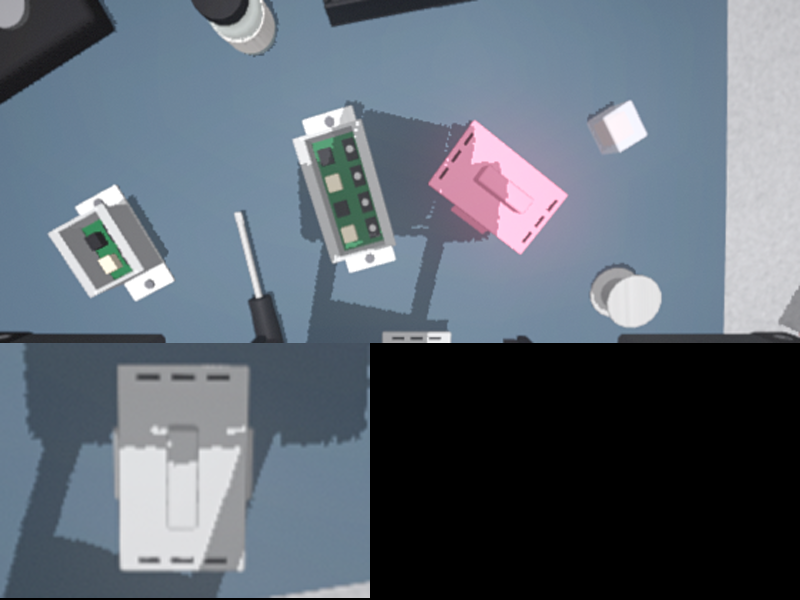

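The housing's rim corners in the crop are about (295,141), (356,122), (394,247) and (332,263), with screw tabs outside both ends. The cover is clean, with its plate and rib both centred near (0.449,-0.141).

```bash
python3 - <<'E'
from h import *
w=pickle.load(open('pics/w2.pkl','rb'))
c=np.array([(295,141),(356,122),(394,247),(332,263)])/1.4286
p=onz(w,c,.05)[:,:2]*1000;print(p.round(1),p.mean(0))
e=[np.linalg.norm(p[i]-p[i-1]).round(1) for i in range(4)];print(e)
a=(p[0]+p[1])/2-(p[2]+p[3])/2;print(np.degrees(np.arctan2(a[1],a[0])))
im=w['pixels'][:,:,::-1]
hsv=cv2.cvtColor(im,cv2.COLOR_BGR2HSV)
# board (green) at depth + full outline
g=((hsv[...,0]>45)&(hsv[...,0]<85)&(hsv[...,1]>90)).astype(np.uint8);g[:,:190]=0;g[:,290:]=0
pts=cv2.findNonZero(g).reshape(-1,2)
for z in(.02,.05):
    print('board',cv2.minAreaRect((onz(w,pts,z)[:,:2]*1000).astype(np.float32)))
cv2.imwrite('pics/c3.png',cv2.resize(im[65:200,190:290],None,fx=4.4,fy=4.4,interpolation=cv2.INTER_CUBIC))
E
```

```text
[[ 695.   -75.5]
 [ 701.  -129.3]
 [ 591.9 -143. ]
 [ 587.1  -85.3]] [ 643.77966492 -108.25989632]
[np.float64(108.3), np.float64(54.1), np.float64(110.0), np.float64(57.8)]
6.181005417544955
board ((646.1831665039062, -108.43995666503906), (100.60360717773438, 37.52496337890625), 6.1427435874938965)
board ((646.2625122070312, -111.36405181884766), (93.4775161743164, 34.866947174072266), 6.14273738861084)
```

View pics/c3.png

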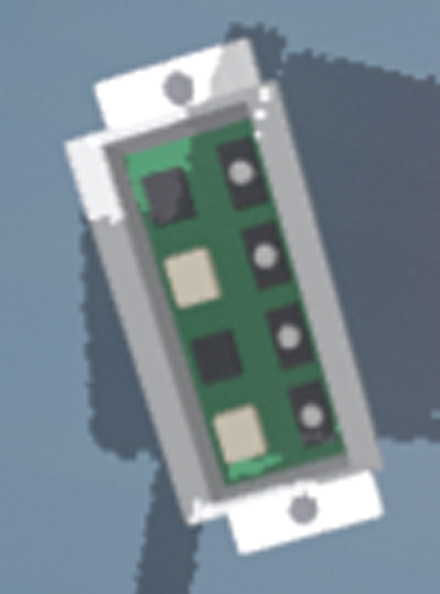

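The close crop shows the housing's rim corners at about (66,143), (276,85), (383,470) and (188,524).

```bash
python3 - <<'E'
from h import *
w=pickle.load(open('pics/w2.pkl','rb'))
c=np.array([(66,143),(276,85),(383,470),(188,524)])/4.4+[189.6,64.6]
p=onz(w,c,.05)[:,:2]*1000;print(p.round(1),p.mean(0).round(1))
print([np.linalg.norm(p[i]-p[i-1]).round(1) for i in range(4)])
for a in (p[0]-p[3],p[1]-p[2],p.T@[.5,.5,-.5,-.5]):print(np.degrees(np.arctan2(a[1],a[0])))
# cross-check from the top camera: same rim
d=pickle.load(open('pics/top0.pkl','rb'))
q=onz(d,np.array([(501,65),(602,57),(613,236),(517,241)])/4.8+[124.6,114.6],.05)[:,:2]*1000;print(q.round(1),q.mean(0))
# cover corners via top camera
q=onz(d,np.array([(568,371),(673,385),(641,560),(536,543)])/4.8+[124.6,114.6],.031)[:,:2]*1000;print('cover',q.mean(0))
E
```

```text
[[ 697.2  -73.7]
 [ 702.  -133.3]
 [ 593.6 -144.3]
 [ 587.7  -85.3]] [ 645.1 -109.1]
[np.float64(110.2), np.float64(59.8), np.float64(109.0), np.float64(59.3)]
6.083390031589731
5.839070832621895
5.9618892782050015
[[ 696.7  -75. ]
 [ 702.3 -138. ]
 [ 590.  -146.3]
 [ 586.3  -86.6]] [ 643.79036754 -111.4824431 ]
cover [ 448.65437249 -142.02021545]
```

Two views agree: the rim is at (0.6445,-0.110) at +6.0°, measured 110x59.5, and the cover is at (0.449,-0.141) at -9.6°. Next I go above the rib.

>>> {"name": "arm_command", "arguments": {
  "commands": [
    [[-12.8, 2.4, 10, 0, 0, 0, -1], [-12.8, 2.4, 18, 0, 0, 0, -1], [-12.8, 2.4, 18, 0, 0, 0, -1], [-12.8, 2.4, 18, 0, 0, 0, -1], [-12.8, 2.4, 18, 0, 0, 0, -1], [-12.8, 2.4, 18, 0, 0, 0, -1]]
  ]
}}

```text
time: 2.58
ee_pos: [0.4512, -0.1405, 0.1051]
tool_rot: [0.996, -0.085, 0.002, 0.001]
contact_force: [0.2, -1.1, 0.6]
width: 0.0869
grasp_force: 0.0
```

```bash
python3 - <<'E'
from rig import robot
s=robot.get_state(); print(s['time'],s['ee_pos'],s['tool_rot'],s['contact_force'])
E
```

```text
2.575 [ 0.45120534 -0.14046401  0.10509144] [ 9.96406123e-01 -8.46740447e-02  2.11326035e-03  8.23220345e-04] [ 0.21096837 -1.10346671  0.61352292]
```

>>> {"name": "arm_command", "arguments": {
  "commands": [
    [[-0.2, 0.1, 4, 0, 0, 0, -1], [-0.2, 0.1, 6.7, 0, 0, 0, -1], [-0.2, 0.1, 6.7, 0, 0, 0, -1], [-0.2, 0.1, 6.7, 0, 0, 0, -1]]
  ]
}}

```text
time: 3.08
ee_pos: [0.4496, -0.1409, 0.0378]
tool_rot: [0.996, -0.084, 0.002, 0.001]
contact_force: [0.6, 0.9, 0.3]
width: 0.0871
grasp_force: 0.0
```

>>> {"name": "arm_command", "arguments": {
  "commands": [
    [[0, 0, 0, 0, 0, 0, 1], [0, 0, 0, 0, 0, 0, 1], [0, 0, 0, 0, 0, 0, 1], [0, 0, 0, 0, 0, 0, 1], [0, 0, 0, 0, 0, 0, 1], [0, 0, 0, 0, 0, 0, 1], [0, 0, 0, 0, 0, 0, 1], [0, 0, 0, 0, 0, 0, 1]]
  ],
  "force": 50
}}

```text
time: 4.08
ee_pos: [0.4475, -0.1399, 0.0355]
tool_rot: [0.996, -0.084, -0.0, -0.0]
contact_force: [0.2, -0.3, -0.1]
width: 0.0159
grasp_force: 50.0
```

>>> {"name": "arm_command", "arguments": {
  "commands": [
    [[0, 0, -4, 0, 0, 0, 1], [0, 0, -8, 0, 0, 0, 1], [0, 0, -8, 0, 0, 0, 1], [18.8, -6.2, -8, 0, 0, -15.7, 1], [18.8, -6.2, -8, 0, 0, -15.7, 1], [18.8, -6.2, -8, 0, 0, -15.7, 1], [18.8, -6.2, -8, 0, 0, -15.7, 1], [18.8, -6.2, -8, 0, 0, -15.7, 1], [18.8, -6.2, -8, 0, 0, -15.7, 1]]
  ]
}}

```text
time: 5.2
ee_pos: [0.6416, -0.1104, 0.1149]
tool_rot: [0.999, 0.052, -0.001, -0.0]
contact_force: [-1.4, 0.4, -0.3]
width: 0.0154
grasp_force: 50.0
```

```bash
python3 - <<'E'
from rig import robot
from h import *
w=grab(robot,'wrist','w4');t=grab(robot,'top','t4');sd=grab(robot,'side','s4');s=robot.get_state(); print(s['time'],s['ee_pos'],s['tool_rot'],s['contact_force'],s['width'])
o=np.zeros((600,800,3),np.uint8)
o[:420,:400]=w['pixels'][:,80:480,::-1]
o[:600,400:800]=cv2.resize(sd['pixels'][140:290,150:250,::-1],(400,600),interpolation=cv2.INTER_CUBIC)
cv2.imwrite('pics/c4.png',o)
E
```

```text
5.35 [ 0.64232452 -0.11071438  0.1159902 ] [9.98630550e-01 5.23164786e-02 7.96260683e-05 6.16112384e-05] [-0.9571358   0.04359011 -0.75420894] 0.015631449402226067
```

View pics/c4.png

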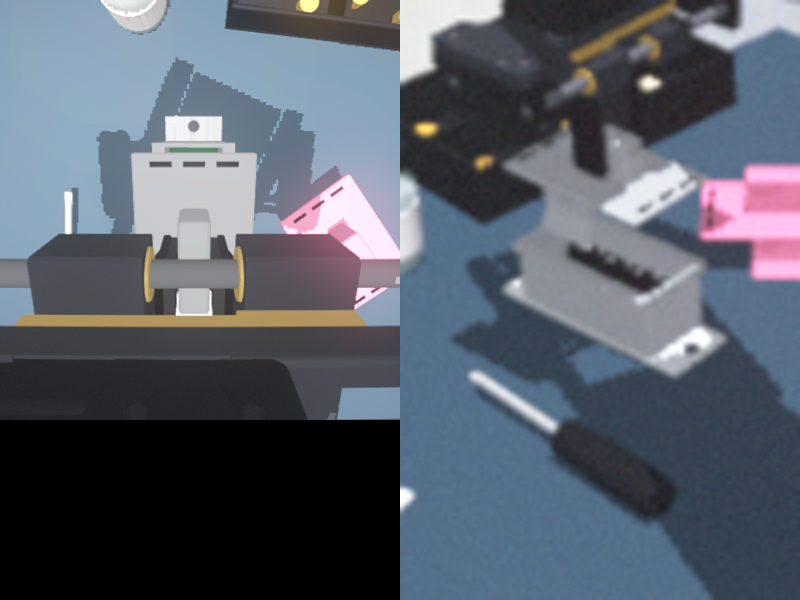

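The wrist view shows the cover's far edge at (132,153) to (255,153) in the crop and the housing's far end just beyond it at (153,142) to (236,142), aligned. The side view shows the cover level over the long housing. I'll check the numbers.

```bash
python3 - <<'E'
from h import *
w=pickle.load(open('pics/w4.pkl','rb'))
t=np.radians(6); X=np.array([np.cos(t),np.sin(t)]);
a=onz(w,[(212,153),(335,153)],.1115)[:,:2];b=onz(w,[(233,142),(316,142)],.05)[:,:2]
print(a.round(4),b.round(4),np.linalg.norm(a[0]-a[1]),np.linalg.norm(b[0]-b[1]))
for n,p in(('cover',a),('rim',b)):
    v=p[0]-p[1];print(n,(p.mean(0)-.055*X).round(4),np.degrees(np.arctan2(-v[0],v[1])))
E
```

```text
[[ 0.6942 -0.0716]
 [ 0.701  -0.1365]] [[ 0.6976 -0.0746]
 [ 0.7039 -0.1341]] 0.06527419632291613 0.05984755005201862
cover [ 0.6429 -0.1098] 6.009346328665953
rim [ 0.6461 -0.1101] 6.010111332793405
```

>>> {"name": "arm_command", "arguments": {
  "commands": [
    [[0.2, 0, 1, 0, 0, 0, 1], [0.2, 0, 2.5, 0, 0, 0, 1], [0.2, 0, 2.8, 0, 0, 0, 1], [0.2, 0, 3.2, 0, 0, 0, 1], [0.2, 0, 3.6, 0, 0, 0, 1], [0.2, 0, 4, 0, 0, 0, 1]]
  ],
  "force": 60
}}

```text
time: 6.1
ee_pos: [0.6455, -0.1101, 0.0755]
tool_rot: [0.999, 0.053, 0.0, 0.0]
contact_force: [0.5, -0.7, -1.7]
width: 0.0157
grasp_force: 60.0
```

>>> {"name": "arm_command", "arguments": {
  "commands": [
    [[0, 0, 0.4, 0, 0, 0, 1], [0, 0, 0.7, 0, 0, 0, 1], [0, 0, 1.0, 0, 0, 0, 1], [0, 0, 1.2, 0, 0, 0, 1], [0, 0, 1.3, 0, 0, 0, 1]]
  ]
}}

```text
time: 6.72
ee_pos: [0.6457, -0.1101, 0.0629]
tool_rot: [0.999, 0.053, 0.001, 0.0]
contact_force: [0.9, 0.8, 2.4]
width: 0.0158
grasp_force: 60.0
```

>>> {"name": "arm_command", "arguments": {
  "commands": [
    [[0, 0, 0.2, 0, 0, 0, 1], [0, 0, 0.4, 0, 0, 0, 1], [0, 0, 0.4, 0, 0, 0, 1]]
  ]
}}

```text
time: 7.1
ee_pos: [0.6449, -0.1102, 0.0586]
tool_rot: [0.999, 0.053, -0.0, 0.0]
contact_force: [-1.6, 0.7, 3.9]
width: 0.0155
grasp_force: 60.0
```

>>> {"name": "arm_command", "arguments": {
  "commands": [
    [[0, 0, 0.1, 0, 0, 0, 1], [0, 0, 0.2, 0, 0, 0, 1], [0, 0, 0.2, 0, 0, 0, 1]]
  ]
}}

```text
time: 7.48
ee_pos: [0.6449, -0.1102, 0.0586]
tool_rot: [0.999, 0.053, -0.001, 0.0]
contact_force: [-7.2, 2.2, 15.3]
width: 0.0155
grasp_force: 60.0
```

>>> {"name": "arm_command", "arguments": {
  "commands": [
    [[0, 0, 0.1, 0, 0, 0, 1], [0, 0, 0.1, 0, 0, 0, 1]]
  ]
}}

```text
time: 7.72
ee_pos: [0.6449, -0.1102, 0.0586]
tool_rot: [0.999, 0.053, -0.001, 0.0]
contact_force: [-10.5, 2.6, 21.7]
width: 0.0159
grasp_force: 60.0
```

```bash
python3 - <<'E'
from rig import robot
from h import *
sd=grab(robot,'side','s5');w=grab(robot,'wrist','w5');s=robot.get_state(); print(s['time'],s['ee_pos'],s['contact_force'],s['torque'])
o=np.zeros((600,800,3),np.uint8)
o[:420,:400]=w['pixels'][:,80:480,::-1]
o[:600,400:800]=cv2.resize(sd['pixels'][140:290,150:250,::-1],(400,600),interpolation=cv2.INTER_CUBIC)
cv2.imwrite('pics/c5.png',o)
E
```

```text
7.825 [ 0.64489967 -0.11021867  0.05857927] [-10.63951592   3.09747509  21.85981019] [ 0.48850823  1.79502575 -0.03748917]
```

View pics/c5.png

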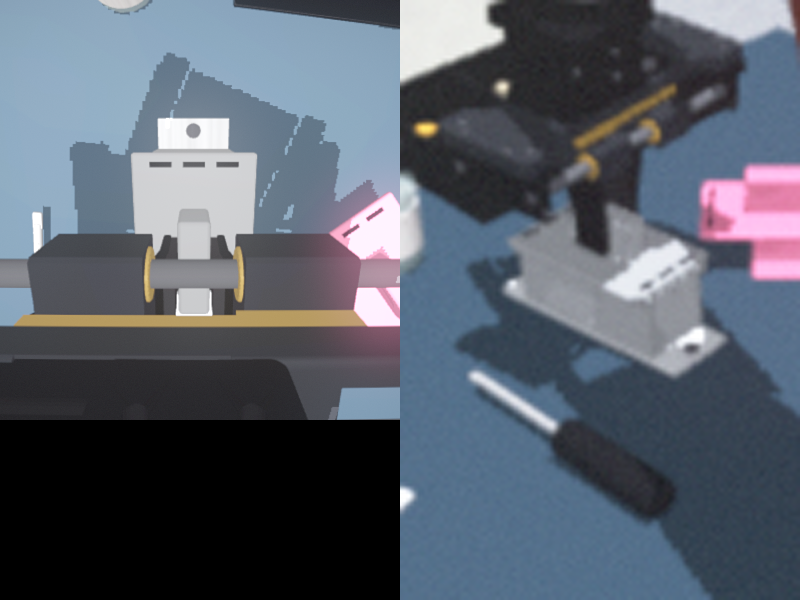

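The cover lies flush on the long housing in the side view, at (620,270) in the crop, and the height matches. I'll relieve the press, open and lift clear.

>>> {"name": "arm_command", "arguments": {
  "commands": [
    [[0, 0, -0.3, 0, 0, 0, 1], [0, 0, -0.3, 0, 0, 0, -1], [0, 0, -0.3, 0, 0, 0, -1], [0, 0, -0.3, 0, 0, 0, -1], [0, 0, -0.3, 0, 0, 0, -1], [0, 0, -0.3, 0, 0, 0, -1], [0, 0, -0.3, 0, 0, 0, -1]]
  ]
}}

```text
time: 8.7
ee_pos: [0.6452, -0.1101, 0.0586]
tool_rot: [0.999, 0.053, 0.0, -0.0]
contact_force: [-0.1, 1.1, -0.2]
width: 0.0678
grasp_force: 0.0
```

>>> {"name": "arm_command", "arguments": {
  "commands": [
    [[0, 0, -3, 0, 0, 0, -1], [0, 0, -8, 0, 0, 0, -1], [0, 0, -14, 0, 0, 0, -1], [-10, 0, -18, 0, 0, 0, -1], [-10, 0, -18, 0, 0, 0, -1], [-10, 0, -18, 0, 0, 0, -1], [-10, 0, -18, 0, 0, 0, -1]]
  ]
}}

```text
time: 9.57
ee_pos: [0.5462, -0.1207, 0.2387]
tool_rot: [0.999, 0.053, 0.001, 0.0]
contact_force: [0.2, 0.8, 0.3]
width: 0.0871
grasp_force: 0.0
```

```bash
python3 - <<'E'
from rig import robot
from h import *
sd=grab(robot,'side','s6');w=grab(robot,'wrist','w6');s=robot.get_state(); print(s['time'],s['ee_pos'],s['contact_force'],s['width'])
o=np.zeros((600,800,3),np.uint8)
o[:300,:400]=cv2.resize(w['pixels'][:,:,::-1],(400,300),interpolation=cv2.INTER_AREA)
o[:600,400:800]=cv2.resize(sd['pixels'][140:290,150:250,::-1],(400,600),interpolation=cv2.INTER_CUBIC)
o[300:,:400]=cv2.resize(w['pixels'][60:240,160:400,::-1],(400,300),interpolation=cv2.INTER_CUBIC)
cv2.imwrite('pics/c6.png',o)
E
```

```text
9.675 [ 0.54626449 -0.12046218  0.23784718] [ 0.32379721  0.02487703 -0.45419163] 0.08684106025069979
```

View pics/c6.png

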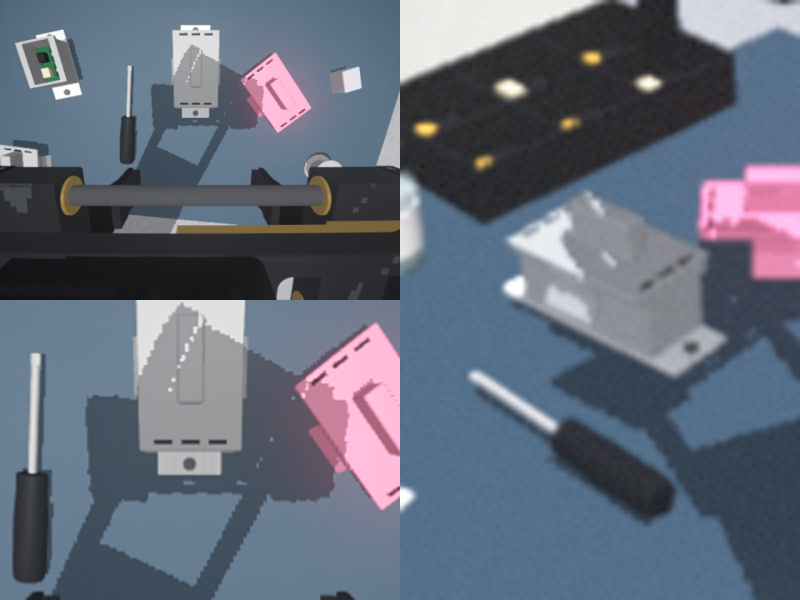

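The long cover sits flush and square on the long housing (side crop at (610,255)). The short housing is still open, the short cover hasn't moved, and the gripper is clear. Handing in.

```bash
python3 -c "
from rig import robot
print(robot.sign_off())"
```

```text
the job is handed in; nothing more can be done
None
```

The long cover is pressed down flush and square on the long housing and released; it stopped at the seated height under a 22 N press, though the clips under the rim were not seen directly. The short housing is still open, the short cover was left alone, and the job was handed in at about 9.7 s.

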